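# Feed one wooden blank and nudge it onto the green mark

### The job

Press the feeder's red plunger once, all the way down, and let it spring back up, so that exactly one round wooden blank is pushed out onto the bench. Then, with the fingertips, nudge that blank aside along the bench until it lies wholly on the green square and leave it there at rest. Only push the blank, never lift it; the other blanks stay in the feeder and the things standing around stay where they are.

Things in the scene. Friction and masses are not known exactly. Their poses are not given: they have to be found in the camera images.
- feeder: Blank feeder fixed to the bench: blue open-topped well, 55 x 59 mm outside, 47 mm square inside, 50 mm high, clear panes front and back, no floor, holding the stack; behind it (+x) a blue housing 60 x 59 mm, 59 mm high, centred 85 mm from the well, with feet out to y = +-47 mm. Origin: on the bench top at the well's centre; x points from well to housing, z up.
- feeder_mouth (a point): Point on the bench under the middle of the well's front face (feeder x = -27.5 mm). Blanks come out here along the feeder's -x, through a gap 17.5 mm high.
- plunger_top (a point): Centre of the top face of the red round plunger cap (38 mm across, 12 mm thick) above the housing, 85 mm behind the well (feeder x = +85 mm, y = 0), 104 mm above the bench when up and 76 mm when fully down. Moves with the plunger.
- plunger (a joint): Plunger travel in m, straight down: 0 up, 0.028 fully down; springs back when released. Spring 2 N to start, 6 N at the bottom, plus a drag of about 20 N per m/s. It drives a 10 mm thick forked steel ram 70 mm along feeder -x in proportion, which pushes the lowest blank out of the well; when the ram is back the stack drops by one.
- blank_1: The lowest blank in the stack, the one that comes out: light wood disc 44 mm in diameter, 14 mm thick, 25 g, loose. Origin: centre of its underside, z up. After a steady full press it lies flat on the bench with its centre about 65 mm in front of the well centre (feeder x = -65 mm), farther if the plunger is pressed fast.
- blank_2: Second blank, same disc; lies on blank_1 at first and drops to the bench inside the well after one press. Stays in the feeder.
- blank_3: Third (top) blank, same disc, on blank_2; its top is 42 mm above the bench at first. Stays in the feeder.
- green_mark: Flat green square painted on the bench, 90 x 90 mm, no noticeable thickness, beside the outlet, left or right: the place for the blank. Origin: its centre; x and y along its edges.
- red_mark: The same square in red, on the other side of the outlet; not to be used.
- wax_tin: Flat round tin, green lid, 68 mm across, 26 mm high, loose bystander on the feeder's left. Origin: centre of underside.
- offcut_1: Light wood offcut block 60 x 90 x 35 mm high, loose bystander on the feeder's right. Origin: centre of underside.
- pencil: Red pencil 13 x 151 x 8 mm lying along its y, loose bystander between the outlet and the robot. Origin: centre of underside.
- tape_measure: Yellow and black tape measure 32 x 76 x 58 mm, loose bystander on the far left. Origin: under its middle.
Not all that is in view belongs to the job. What is shaped like the feeder but pink is not meant. What is shaped like the blank_3 but blue is not meant.

How it is judged (in metres and radians):
On the way, in this order (a step that is already met when the one before it is completed fails the run):
1. the plunger is pressed fully down (26 of 28 mm) (value of joint plunger above 0.026 m), for 0.05 s.
2. the plunger is back up, one blank is out in front of the feeder and the stack has dropped by one (value of joint plunger below 0.004 m and x of blank_1 in the frame of feeder below -0.05 m and horizontal distance between each of blank_2, blank_3 and feeder below 0.008 m and height (world z) of blank_2 below 0.003 m and height (world z) of blank_3 below 0.018 m), for 0.1 s.
At the end, for the whole second after the job is handed in: blank_1 lies flat and still on the bench wholly on the green square (its centre within 23 mm of the square's centre along each edge), the plunger is up (within 4 mm), and the other two blanks are stacked in the well, the lower one on the bench (x of blank_1 in the frame of green_mark between -0.023 and 0.023 m and y of blank_1 in the frame of green_mark between -0.023 and 0.023 m and height (world z) of each of blank_1, blank_2 below 0.003 m and angle between blank_1's own z axis and vertical below 0.1 rad and linear speed of blank_1 below 0.01 m/s and value of joint plunger below 0.004 m and horizontal distance between each of blank_2, blank_3 and feeder below 0.008 m and height (world z) of blank_3 below 0.018 m); the robot touches nothing.
It fails at once if a second blank leaves the feeder, or a blank is lifted out of it (horizontal distance between any of blank_2, blank_3 and feeder above 0.015 m or height (world z) of blank_2 above 0.022 m or height (world z) of blank_3 above 0.036 m).
It fails at once if the dispensed blank is lifted or tipped (height (world z) of blank_1 above 0.008 m or angle between blank_1's own z axis and vertical above 0.4 rad).
It fails at once if a bystander is moved more than 30 mm (distance of any of wax_tin, offcut_1, pencil, tape_measure from where it was at the start of the episode above 0.03 m).
It also fails if it takes over 48 s, if anything falls off the work surface, if the arm or the gripper's body presses on something with over 40 N, if the wrist force passes 120 N, or if a joint passes its speed limit or range.

### The arm

A 6-joint arm with a two-finger parallel gripper is mounted at the origin on a cart in front of the work surface, level with it; the furniture and walls round the work are solid. World frame = base frame: x ahead of the robot, y to its left, z up, the work surface at z = 0. Lengths are in mm, angles in rad, forces in N, time in s.
With the tool pointing down it reaches from about 325 to 925 mm from the base axis. Payload 3.1 kg.
Tool frame: the origin (TCP) lies on the centre line of the jaws, within the pads' length; the fingertips stand 8 mm ahead of it and the grasp point (between the pads) lies 11 mm behind it; z points along the fingers, y is the line along which they close (so a half turn about z gives the same grasp; the last joint's range is limited). The gripper opens to 85 mm and grips with 20 to 120 N. Pads are 22 mm wide; open, the fingers measure 114 mm over their backs; the gripper's body (76 mm by 85 mm) begins 54 mm behind the grasp point. The pads swing forward as they close: fully open they stand 13 mm farther back than shut.
Start: joints at [-1.349, 0.217, 1.613, -0, 1.311, -0.112], TCP at [204.794, -590.507, 239.3] pointing down, gripper open.
Joint ranges: [-2.75, 2.75], [-0.78, 2.1], [0.31, 2.55], [-1.13, 4.27], [0.13, 2.63], [-2.58, 2.58]. Speed limits (rad/s): [2.79, 2.79, 3.14, 3.14, 3.14, 3.14].

### API

Orientations are given as a unit quaternion [w, x, y, z].
In Python, from cell import * gives the robot as it stands. The module is installed in compiled form; this text tells all that it offers.
- The arm moves only by the shell command python3 -m jog 'ROWS'. ROWS is a JSON object of lists of equal length, an entry for each row: "grip": the opening, from 0 (shut) to 1 (fully open); "xyz": the shift along the tool's x, y, z in units of 2 cm (1.0 is 2 cm), a list of three; "yaw": the turn about the tool's z in units of 0.15 rad (1.0 is 0.15 rad). A call has 1 to 10 rows; each row shifts and turns the commanded pose from where the row before left it, along the tool's axes as they then stand; what a row does not reach is not made up. A row lasts 1/10 s, in which the tool goes at most 50 mm and 8.59 degrees, less where a joint would pass 70% of its speed; a pose out of reach is approached as far as the arm can. A call with a number of a shift or a turn outside -1 to 1 is refused whole. A call with a gripper value outside its range is refused whole. The fingers move at their own pace and stop on an object; the grip force is fixed at half the most. Time passes only in rows, so rows that do not move let the fingers close. It gives the time, the measured TCP pose, the force, the opening and the grip force at its end, in the units of the state.
- observe(): the state, without advancing time (a new reading comes with each control period).
- capture(name): name is "scene" or "top" or "wrist"; returns a dict with "pixels" (420x560x3 uint8, blue, green, red), "fx", "fy", "cx", "cy" (pixels), "distortion" ([k1, k2, p1, p2, k3] as OpenCV has them; the pictures are not rectified), "position" and "attitude" of the camera in the world; the wrist camera has in their place "hand_eye" (4x4, takes a point from camera to tool coordinates, whose origin is the TCP and whose axes are the flange's). Camera axes: x right, y down, z forward; pixel columns grow to the right and rows downward; lengths in mm; the calibration is good to about 2 mm. A picture is of the moment at which its call begins: read the wrist's pose just before it. There is no depth.
- hand_in(): hands the job in; it is judged then, once.
The state is a dict: "time_s": time; "joints": joint angles; "joint_velocities": joint speeds; "joint_efforts": joint torques, N m; "tcp_pos": TCP position; "tcp_rot": TCP orientation; "ft_force": force on the tool from outside, world axes, zero at the start; "torque": the same for the moment, N m; "opening": finger opening in mm; "finger_force": force on a finger pad.
Only numpy, scipy, OpenCV 4.12 (cv2) and the standard library are available. Lean on these libraries where they do the work, as an engineer would, in place of code of your own. Each camera call takes 0.05 s, during which the arm holds its last target. There are 200 camera calls.

## Working session

There is one attempt and no reset: what is moved stays moved. The work goes in short steps, Python scripts to look and compute and a shell command to move; the robot and the scene stay as the last step left them, time stands still between calls to the robot, and variables do not carry over. Pictures are saved under pics/ and viewed, at most 10 in all, crops included, and the job is handed in when it is done.

```bash
mkdir -p pics && python3 - <<'E'
from cell import *
import cv2, pickle, numpy as np
s=observe(); print(s)
for n in("scene","top"):
    c=capture(n); cv2.imwrite(f"pics/{n}0.png",c["pixels"]); pickle.dump(c,open(f"{n}.pkl","wb"))
    print(n,{k:c[k] for k in c if k!="pixels"})
E
```

```text
{'time_s': 0.0, 'joints': array([-1.34916999e+00,  2.17772964e-01,  1.61494745e+00,  1.37264072e-05,
        1.31126005e+00, -1.12231073e-01]), 'joint_velocities': array([-0.0013101 ,  0.00169113,  0.0003683 ,  0.00146708, -0.00109794,
        0.0006846 ]), 'joint_efforts': array([ 1.11392917e-03, -3.96844840e+01, -3.03852475e+01, -9.46120349e-05,
        9.70836903e-03, -5.82598119e-06]), 'tcp_pos': array([ 204.63712835, -589.71025728,  237.94960754]), 'tcp_rot': array([-1.19247856e-03,  9.86099318e-01,  1.66152669e-01, -5.86497033e-05]), 'ft_force': array([ 0.19669504,  0.0279625 , -0.44922997]), 'torque': array([-0.03698862,  0.01932081,  0.04285295]), 'finger_force': 0.0, 'opening': 85.33884986226082}
scene {'fx': 435.9093713355776, 'fy': 435.9093713355776, 'cx': 287.7221098211241, 'cy': 212.03097251486219, 'distortion': array([-0.09977269,  0.        ,  0.        ,  0.        ,  0.        ]), 'position': array([ 31.18875614, 445.56251427, 886.97879348]), 'attitude': array([ 0.16276776, -0.46644162,  0.81893804, -0.29202631])}
top {'fx': 432.658757241066, 'fy': 432.658757241066, 'cx': 271.6387131285433, 'cy': 211.40713214115715, 'distortion': array([-0.09120406,  0.        ,  0.        ,  0.        ,  0.        ]), 'position': array([ 440.06442133,  119.57910906, 1128.11336115]), 'attitude': array([-0.0250111 ,  0.71456056, -0.69791213,  0.04118634])}
```

View pics/top0.png

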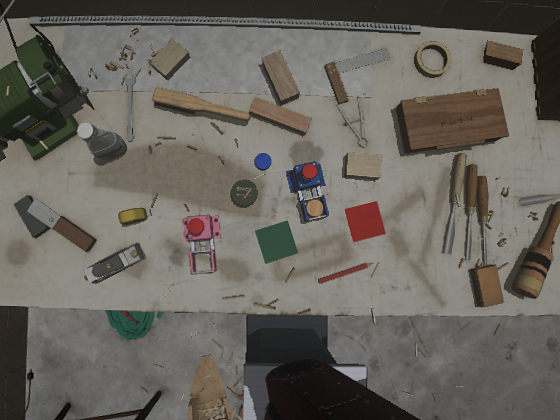

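View pics/scene0.png

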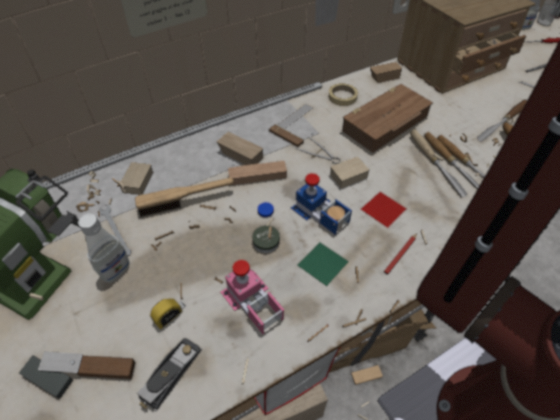

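The top view shows the blue feeder with its well at about (316,208) and plunger cap at (310,171). The green square is at (277,242), the red square at (365,221), the tin at (244,193), the offcut at (363,165) and the pencil at (343,272). The scene view agrees; the pink feeder and the blue disc are decoys.

```bash
cat > h.py <<'E'
import cv2, numpy as np, pickle
from scipy.spatial.transform import Rotation as R
def q2R(q): return R.from_quat([q[1],q[2],q[3],q[0]])
def pose(c, s=None):
    if "hand_eye" in c:
        T=np.eye(4);T[:3,:3]=q2R(s["tcp_rot"]).as_matrix();T[:3,3]=s["tcp_pos"];T=T@c["hand_eye"];return T[:3,:3],T[:3,3]
    return q2R(c["attitude"]).as_matrix(),np.array(c["position"])
def rays(c,uv,s=None):
    K=np.array([[c["fx"],0,c["cx"]],[0,c["fy"],c["cy"]],[0,0,1]])
    p=cv2.undistortPoints(np.array(uv,float).reshape(-1,1,2),K,np.array(c["distortion"])).reshape(-1,2)
    Rm,t=pose(c,s); return t,np.c_[p,np.ones(len(p))]@Rm.T
def onplane(c,uv,z,s=None):
    t,d=rays(c,uv,s); return t+d*((z-t[2])/d[:,2])[:,None]
def tri(c1,u1,c2,u2):
    t1,d1=rays(c1,[u1]);t2,d2=rays(c2,[u2])
    k=np.linalg.lstsq(np.c_[d1[0],-d2[0]],t2-t1,rcond=None)[0]
    a=t1+k[0]*d1[0];b=t2+k[1]*d2[0];return (a+b)/2,np.linalg.norm(a-b)
def blobs(img,lo,hi,roi,amin=30):
    h=cv2.cvtColor(img,cv2.COLOR_BGR2HSV); x0,y0,x1,y1=roi
    m=cv2.inRange(h,np.array(lo),np.array(hi)); k=np.zeros_like(m);k[y0:y1,x0:x1]=m[y0:y1,x0:x1]
    cs,_=cv2.findContours(k,cv2.RETR_EXTERNAL,cv2.CHAIN_APPROX_NONE)
    return sorted([c for c in cs if cv2.contourArea(c)>=amin],key=cv2.contourArea,reverse=True)
def cen(c): m=cv2.moments(c);return (m["m10"]/m["m00"],m["m01"]/m["m00"])
E
python3 - <<'E'
from h import *
np.set_printoptions(precision=1,suppress=True)
t=pickle.load(open("top.pkl","rb"));s=pickle.load(open("scene.pkl","rb"))
def two(name,lo,hi,rt,rs,z):
    a=blobs(t["pixels"],lo,hi,rt);b=blobs(s["pixels"],lo,hi,rs)
    A,B=a[0],b[0]
    print(name,cen(A),cv2.contourArea(A),cen(B),"top@z",onplane(t,[cen(A)],z)[0],"scene@z",onplane(s,[cen(B)],z)[0],"tri",*tri(t,cen(A),s,cen(B)))
    return A
# red wraps: use low hue
two("cap",(0,150,100),(8,255,255),(295,155,325,185),(300,170,325,190),104)
g=two("green",(60,80,30),(95,255,200),(250,215,305,270),(295,240,350,290),0)
r=two("red",(0,150,80),(8,255,255),(340,195,390,245),(355,190,410,230),0)
w=two("wood",(8,60,120),(25,255,255),(300,190,332,222),(322,200,352,226),42)
for n,c in(("g",g),("r",r)):
    P=onplane(t,cv2.boxPoints(cv2.minAreaRect(c)),0);print(n,P[:,:2].tolist(),np.linalg.norm(np.diff(P,axis=0),axis=1))
p=blobs(t["pixels"],(0,120,80),(10,255,255),(310,255,380,290));print("pencil",onplane(t,cv2.boxPoints(cv2.minAreaRect(p[0])),5))
E
```

```text
cap (309.2998846597462, 170.7104959630911) 144.5 (311.8988764044944, 178.76029962546815) top@z [637.2   8.7 104. ] scene@z [635.3  10.8 104. ] tri [638.    8.5 100.3] 0.46500830910396207
green (276.1650055370985, 241.32747982914097) 1053.5 (322.5389924085576, 263.4568668046929) top@z [468.4  81.4   0. ] scene@z [468.1  82.    0. ] tri [468.5  81.5  -0.9] 0.3296311625807723
red (364.38975609756096, 221.02536585365854) 1025.0 (383.4227467811159, 209.04768717215066) top@z [ 526.9 -150.4    0. ] scene@z [ 526.8 -151.3    0. ] tri [ 526.6 -150.5    0.7] 0.7313749619673775
wood (314.4623655913978, 207.4811827956989) 186.0 (335.6711259754738, 212.20735785953178) top@z [555.  -12.4  42. ] scene@z [556.4 -12.7  42. ] tri [555.  -11.9  43.9] 0.5852887207471797
g [[495.3754630888628, 137.2812022665896], [523.9596269063244, 54.432787473184945], [440.79952789854394, 26.167844265299536], [412.68225718859424, 108.68036682213757]] [87.6 87.8 87.2]
r [[557.7787123036759, -97.08386462357606], [581.284279098121, -182.8248183704774], [496.13398611944797, -204.49412058209927], [473.30228779695983, -119.0823209392702]] [88.9 87.9 88.4]
pencil [[ 373.4  -29.6    5. ]
 [ 417.4 -152.9    5. ]
 [ 407.5 -156.5    5. ]
 [ 363.6  -33.1    5. ]]
```

```bash
python3 -m jog '{"grip":[0,0,0,0,0,0,0,0,0,0],"xyz":[[0,0,0],[0,0,0],[0,0,0],[0,0,0],[0,0,0],[0,0,0],[0,0,0],[0,0,0],[0,0,0],[0,0,0]],"yaw":[-0.99,-0.99,-0.99,-0.99,-0.99,-0.99,-0.99,-0.99,-0.99,-0.99]}'
python3 -m jog '{"grip":[0,0,0,0,0,0,0,0,0,0],"xyz":[[0.8,0.95,0],[0.8,0.95,0],[0.8,0.95,0],[0.8,0.95,0],[0.8,0.95,0],[0.8,0.95,0],[0.8,0.95,0],[0.8,0.95,0],[0.8,0.95,0],[0.8,0.95,0]],"yaw":[0,0,0,0,0,0,0,0,0,0]}'
python3 -m jog '{"grip":[0,0,0,0,0,0,0,0,0,0],"xyz":[[0.8,0.95,0],[0.8,0.95,0],[0.8,0.95,0],[0.8,0.95,0],[0.8,0.95,0],[0.8,0.95,0],[0.8,0.95,0],[0.8,0.95,0],[0.8,0.95,0],[0.8,0.95,0]],"yaw":[0,0,0,0,0,0,0,0,0,0]}'
```

```text
time_s: 1.1
tcp_pos: [204.7, -590.0, 238.5]
tcp_rot: [-0.001, 0.612, 0.791, 0.0]
ft_force: [0.4, 0.4, -0.1]
opening: -0.1
finger_force: 0.0
time_s: 2.1
tcp_pos: [350.0, -387.5, 238.7]
tcp_rot: [-0.0, 0.614, 0.789, 0.0]
ft_force: [-0.4, 0.1, 1.1]
opening: -0.5
finger_force: 0.0
time_s: 3.1
tcp_pos: [494.7, -185.9, 238.7]
tcp_rot: [-0.001, 0.614, 0.789, -0.0]
ft_force: [0.1, -0.8, -0.3]
opening: 0.4
finger_force: 0.0
```

```bash
python3 -m jog '{"grip":[0,0,0,0,0,0,0,0,0,0],"xyz":[[0.77,0.93,0.3],[0.77,0.93,0.3],[0.77,0.93,0.3],[0.77,0.93,0.3],[0.77,0.93,0.3],[0.77,0.93,0.3],[0.77,0.93,0.3],[0.77,0.93,0.3],[0.77,0.93,0.3],[0.77,0.93,0.3]],"yaw":[0,0,0,0,0,0,0,0,0,0]}'
python3 - <<'E'
from cell import *
from h import *
s=observe(); c=capture("wrist"); pickle.dump((c,s),open("w1.pkl","wb")); cv2.imwrite("pics/w1.png",c["pixels"])
print(s["tcp_pos"],s["ft_force"],c["hand_eye"].round(2) if hasattr(c["hand_eye"],"round") else c["hand_eye"])
for b in blobs(c["pixels"],(0,150,60),(8,255,255),(0,0,560,420),400)[:3]: print(cen(b),cv2.contourArea(b),onplane(c,[cen(b)],104,s), cv2.boundingRect(b))
E
```

```text
time_s: 4.1
tcp_pos: [637.1, 8.8, 178.2]
tcp_rot: [-0.001, 0.614, 0.789, -0.0]
ft_force: [-0.4, -0.1, 0.6]
opening: 0.0
finger_force: 0.0
[637.12276198   8.84147021 178.24507065] [-0.37694476 -0.05497597  0.58347975] [[ 0.0000e+00 -9.5000e-01 -3.2000e-01  8.2790e+01]
 [ 1.0000e+00  0.0000e+00 -0.0000e+00 -1.3000e-01]
 [ 0.0000e+00 -3.2000e-01  9.5000e-01 -1.3378e+02]
 [ 0.0000e+00  0.0000e+00  0.0000e+00  1.0000e+00]]
(159.48220329093243, 290.9702415684444) 4284.5 [[555.25041819 -69.56876942 104.        ]] (118, 261, 82, 64)
(282.4485781483857, 224.5430831729741) 1559.0 [[636.80616596  10.29286143 104.        ]] (260, 201, 46, 47)
(38.24082116067904, 219.66890380313197) 1266.5 [[462.52598182 -30.17056006 104.        ]] (12, 166, 54, 112)
```

View pics/w1.png

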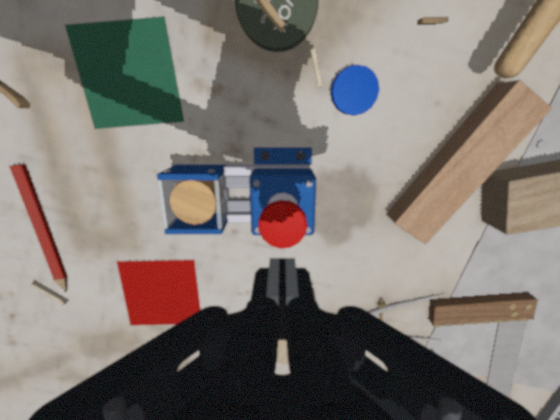

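The wrist view confirms the cap, at (282,225), below the shut fingertips. It computes to (637,10), which agrees with the earlier fix, and the stack sits in the well at (193,202).

```bash
python3 -m jog '{"grip":[0,0,0,0,0,0],"xyz":[[0,0,0.8],[0,0,0.8],[0,0,0.8],[0,0,0.5],[0,0,0.15],[0,0,0]],"yaw":[0,0,0,0,0,0]}'
python3 -m jog '{"grip":[0,0,0,0,0,0,0,0,0,0],"xyz":[[0,0,0.16],[0,0,0.16],[0,0,0.16],[0,0,0.16],[0,0,0.16],[0,0,0.16],[0,0,0.16],[0,0,0.16],[0,0,0.16],[0,0,0.16]],"yaw":[0,0,0,0,0,0,0,0,0,0]}'
```

```text
time_s: 4.75
tcp_pos: [636.5, 7.6, 117.3]
tcp_rot: [-0.001, 0.614, 0.789, -0.0]
ft_force: [0.8, 0.5, -0.2]
opening: -0.4
finger_force: 0.0
time_s: 5.75
tcp_pos: [638.0, 7.8, 87.8]
tcp_rot: [0.001, 0.614, 0.789, 0.0]
ft_force: [-2.1, -1.5, 7.2]
opening: -0.0
finger_force: 3.5
```

```bash
python3 -m jog '{"grip":[0,0,0,0],"xyz":[[0,0,0.1],[0,0,0.1],[0,0,0],[0,0,0]],"yaw":[0,0,0,0]}'
```

```text
time_s: 6.15
tcp_pos: [638.0, 7.8, 84.1]
tcp_rot: [0.001, 0.614, 0.789, 0.0]
ft_force: [-1.4, -0.3, 7.7]
opening: -0.0
finger_force: 3.6
```

```bash
python3 -m jog '{"grip":[0,0,0,0],"xyz":[[0,0,0.08],[0,0,0.08],[0,0,0],[0,0,0]],"yaw":[0,0,0,0]}'
```

```text
time_s: 6.55
tcp_pos: [638.1, 7.8, 83.9]
tcp_rot: [0.001, 0.614, 0.789, 0.0]
ft_force: [-8.0, 0.1, 19.6]
opening: 0.2
finger_force: 9.8
```

The force has jumped to 20 N with the tip at 76 mm, so the plunger is on its stop. I'll release it steadily.

```bash
python3 -m jog '{"grip":[0,0,0,0,0,0,0,0,0,0],"xyz":[[0,0,-0.2],[0,0,-0.25],[0,0,-0.25],[0,0,-0.25],[0,0,-0.25],[0,0,-0.25],[0,0,-0.4],[0,0,-0.8],[0,0,-1],[0,0,-1]],"yaw":[0,0,0,0,0,0,0,0,0,0]}'
python3 - <<'E'
from cell import *
from h import *
np.set_printoptions(precision=1,suppress=True)
s=observe(); c=capture("wrist"); pickle.dump((c,s),open("w2.pkl","wb")); cv2.imwrite("pics/w2.png",c["pixels"])
t=capture("top"); pickle.dump(t,open("t2.pkl","wb"))
print(s["tcp_pos"])
for b in blobs(t["pixels"],(8,60,120),(25,255,255),(290,185,345,260),40): print("top",cen(b),cv2.contourArea(b),onplane(t,[cen(b)],14),onplane(t,[cen(b)],28))
for b in blobs(c["pixels"],(8,60,120),(25,255,255),(0,140,270,270),400): print("wr",cen(b),cv2.contourArea(b),onplane(c,[cen(b)],14,s),onplane(c,[cen(b)],28,s))
E
```

```text
time_s: 7.55
tcp_pos: [637.0, 8.0, 173.5]
tcp_rot: [-0.0, 0.614, 0.789, -0.0]
ft_force: [1.7, -0.3, 0.5]
opening: 0.1
finger_force: 0.0
[637.    8.  173.5]
wr (134.86505612493897, 194.05527086383603) 1366.0 [[492.5 -27.6  14. ]] [[498.4 -22.1  28. ]]
wr (195.09124983843867, 198.8039291715135) 1289.5 [[551.9 -17.6  14. ]] [[555.  -12.5  28. ]]
```

View pics/w2.png

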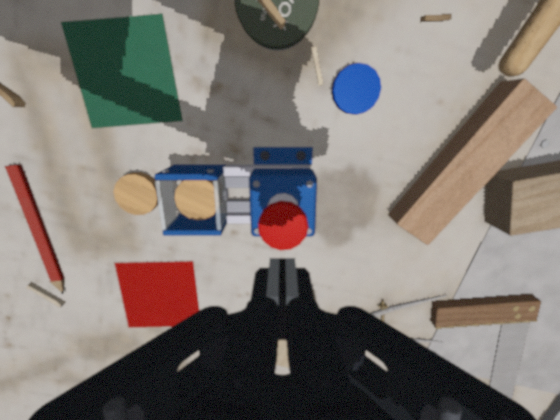

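The picture shows one blank in front of the well at (135,194), which puts it at (492.5,-27.6), 65 mm out as expected. The stack, at (195,199), has dropped by one. Next I move to its -y side with the fingers slightly open as a cradle.

```bash
python3 -m jog '{"grip":[0.26,0.26,0.26,0.26,0.26,0.26,0.26,0.26,0.26,0.26],"xyz":[[-0.28,-0.93,0],[-0.28,-0.93,0],[-0.28,-0.93,0],[-0.28,-0.93,0],[-0.28,-0.93,0],[-0.28,-0.93,0],[-0.28,-0.93,0],[-0.28,-0.93,0],[0,0,1],[0,0,1]],"yaw":[0,0,0,0,0,0,0,0,0,0]}'
python3 -m jog '{"grip":[0.26,0.26,0.26,0.26,0.26,0.26],"xyz":[[0,0,1],[0,0,1],[0,0,1],[0,0,0.7],[0,0,0.5],[0,0,0]],"yaw":[0,0,0,0,0,0]}'
python3 - <<'E'
from cell import *
from h import *
s=observe(); c=capture("wrist"); cv2.imwrite("pics/w3.png",c["pixels"])
E
```

```text
time_s: 8.65
tcp_pos: [503.8, -72.5, 132.1]
tcp_rot: [0.001, 0.615, 0.789, 0.0]
ft_force: [0.5, -0.4, 0.3]
opening: 22.0
finger_force: 0.0
time_s: 9.25
tcp_pos: [502.5, -71.6, 46.5]
tcp_rot: [-0.002, 0.614, 0.789, -0.001]
ft_force: [-0.3, 1.3, -0.6]
opening: 22.2
finger_force: 0.0
```

View pics/w3.png

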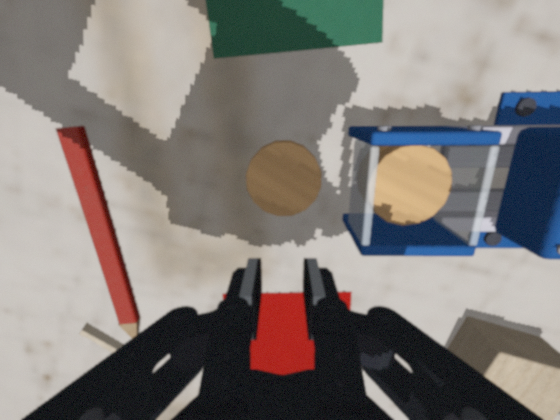

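The picture shows the blank at (284,178), centred ahead of the fingers at columns 252–312, with the fingers clear of the well. I'll lower and push.

```bash
python3 -m jog '{"grip":[0.26,0.26,0.26,0.26],"xyz":[[0,0.05,0.9],[0,0,0.6],[0,0,0.25],[0,0,0]],"yaw":[0,0,0,0]}'
python3 -m jog '{"grip":[0.26,0.26,0.26,0.26,0.26,0.26,0.26,0.26,0.26,0.26],"xyz":[[0.25,0,0],[0.25,0,0],[0.2,0,0],[0.2,0,0],[0.25,0,0],[0.3,0.02,0],[0.3,0.02,0],[0.3,0.02,0],[0.3,0.02,0],[0.3,0.02,0]],"yaw":[0,0,0,0,0,0,0,0,0,0]}'
python3 - <<'E'
from cell import *
from h import *
s=observe(); c=capture("wrist"); cv2.imwrite("pics/w4.png",c["pixels"])
for b in blobs(c["pixels"],(8,60,50),(25,255,255),(180,120,345,300),400): print("wr",cen(b),cv2.contourArea(b),onplane(c,[cen(b)],14,s))
E
```

```text
time_s: 9.7
tcp_pos: [504.2, -71.6, 12.5]
tcp_rot: [-0.001, 0.614, 0.789, -0.0]
ft_force: [0.1, -0.2, 0.4]
opening: 22.0
finger_force: 0.0
time_s: 10.7
tcp_pos: [495.0, -22.2, 15.2]
tcp_rot: [0.002, 0.614, 0.789, -0.001]
ft_force: [-6.6, -11.5, 12.1]
opening: 22.4
finger_force: 7.5
wr (281.6365291432092, 220.85155309077666) 5950.5 [[486.77182473   8.67876962  14.        ]]
```

View pics/w4.png

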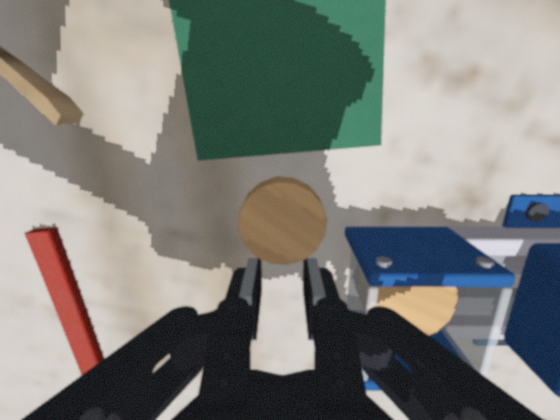

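In this picture the blank sits in the cradle at (282,221). The sideways and upward force, about 9 N and 12 N, means the right finger linkage is rubbing the well's edge near (365,340). I'll back off and yaw the hand about 20° away from the well, then keep pushing along the same line.

```bash
python3 -m jog '{"grip":[0.26,0.26,0.26,0.26,0.26,0.26,0.26],"xyz":[[-0.3,-0.4,0],[-0.4,-0.3,0],[0,0,0],[0,0,0],[0,0,0],[0,0,0],[0,0,0]],"yaw":[0,0,0.78,0.78,0.78,0,0]}'
python3 - <<'E'
from cell import *
from h import *
s=observe(); c=capture("wrist"); cv2.imwrite("pics/w5.png",c["pixels"])
Rm=q2R(s["tcp_rot"]).as_matrix(); print(s["tcp_pos"],s["ft_force"])
for b in blobs(c["pixels"],(8,60,50),(25,255,255),(180,120,345,300),400):
    p=onplane(c,[cen(b)],14,s)[0]; print("wr",cen(b),cv2.contourArea(b),p,"disc in tool",Rm.T@(p-s["tcp_pos"]),"goal in tool",Rm.T@(np.array([468.4,81.4,14])-s["tcp_pos"]))
E
```

```text
time_s: 11.45
tcp_pos: [483.1, -36.9, 12.7]
tcp_rot: [-0.0, 0.742, 0.671, -0.0]
ft_force: [-0.6, 0.2, 0.4]
opening: 21.8
finger_force: 0.0
[483.07007967 -36.88181951  12.7374471 ] [-0.55799228  0.24610725  0.35990066]
wr (281.16992714860663, 193.89054460237404) 6543.0 [487.38559665   8.88939377  14.        ] disc in tool [45.97356166 -0.31201067 -1.24738477] goal in tool [116.2063883  -26.49576266  -1.20165855]
```

View pics/w5.png

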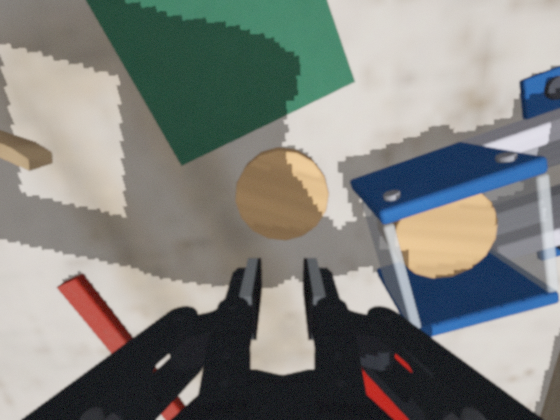

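Forces are back to zero. The blank, at (281,194), is centred ahead of the fingers, and the linkage is now clear of the well.

```bash
python3 -m jog '{"grip":[0.26,0.26,0.26,0.26,0.26,0.26,0.26,0.26,0.26],"xyz":[[0.3,0,0],[0.25,0,0],[0.2,0,0],[0.3,-0.11,0],[0.3,-0.11,0],[0.3,-0.11,0],[0.3,-0.11,0],[0.3,-0.11,0],[0.15,-0.06,0]],"yaw":[0,0,0,0,0,0,0,0,0]}'
python3 - <<'E'
from cell import *
from h import *
s=observe(); c=capture("wrist")
Rm=q2R(s["tcp_rot"]).as_matrix(); print(s["tcp_pos"],s["ft_force"])
for b in blobs(c["pixels"],(8,60,50),(25,255,255),(180,120,360,300),400):
    p=onplane(c,[cen(b)],14,s)[0]; print("wr",cen(b),cv2.contourArea(b),p,"disc in tool",Rm.T@(p-s["tcp_pos"]),"goal in tool",Rm.T@(np.array([468.4,81.4,14])-s["tcp_pos"]))
E
```

```text
time_s: 12.4
tcp_pos: [476.2, 12.7, 13.1]
tcp_rot: [-0.0, 0.742, 0.67, -0.0]
ft_force: [0.2, -0.9, 0.4]
opening: 22.8
finger_force: 0.2
[476.17435398  12.73027568  13.09601029] [ 0.16466242 -0.86080207  0.36775434]
wr (281.8343646528795, 222.17510720295283) 6141.0 [479.45330328  44.54629903  14.        ] disc in tool [ 3.19845800e+01  8.41524565e-03 -9.02562132e-01] goal in tool [ 67.51490524 -14.75528229  -0.89890573]
```

Clean push. The remaining shift is (35.5, -14.8) mm in tool axes.

```bash
python3 -m jog '{"grip":[0.26,0.26,0.26,0.26,0.26,0.26,0.26,0.26],"xyz":[[0.3,-0.12,0],[0.3,-0.12,0],[0.3,-0.13,0],[0.3,-0.13,0],[0.25,-0.11,0],[0.2,-0.08,0],[0.12,-0.05,0],[0,0,0]],"yaw":[0,0,0,0,0,0,0,0]}'
python3 -m jog '{"grip":[0.26,0.26,0.26,0.26,0.26,0.26,0.26,0.26],"xyz":[[-0.2,0.0,0],[-0.6,0,0],[-0.6,0,-0.2],[0,0,-1],[0,0,-1],[0,0,-1],[0,0,-1],[0,0,0]],"yaw":[0,0,0,0,0,0,0,0]}'
python3 - <<'E'
from cell import *
from h import *
s=observe(); c=capture("wrist"); cv2.imwrite("pics/w6.png",c["pixels"]);t=capture("top")
print(s["tcp_pos"],s["ft_force"])
for b in blobs(c["pixels"],(8,60,50),(25,255,255),(180,60,360,300),400): print("wr",cen(b),cv2.contourArea(b),onplane(c,[cen(b)],14,s)[0])
for b in blobs(t["pixels"],(8,60,100),(25,255,255),(250,215,305,270),40): print("top",cen(b),cv2.contourArea(b),onplane(t,[cen(b)],14)[0])
E
```

```text
time_s: 13.25
tcp_pos: [465.2, 49.2, 13.1]
tcp_rot: [-0.0, 0.742, 0.67, -0.0]
ft_force: [-0.4, 0.7, -0.6]
opening: 22.1
finger_force: 0.0
time_s: 14.05
tcp_pos: [465.2, 19.5, 100.2]
tcp_rot: [0.003, 0.743, 0.669, 0.002]
ft_force: [-0.0, -0.2, 0.4]
opening: 22.2
finger_force: 0.0
[465.24310492  19.53612328 100.24397661] [-0.00613689 -0.15734449  0.38014741]
wr (276.59077538533944, 142.38545711260147) 2833.0 [468.22832773  79.51106571  14.        ]
top (275.5952380952381, 237.58095238095234) 70.0 [477.62831232  83.53695651  14.        ]
```

View pics/w6.png

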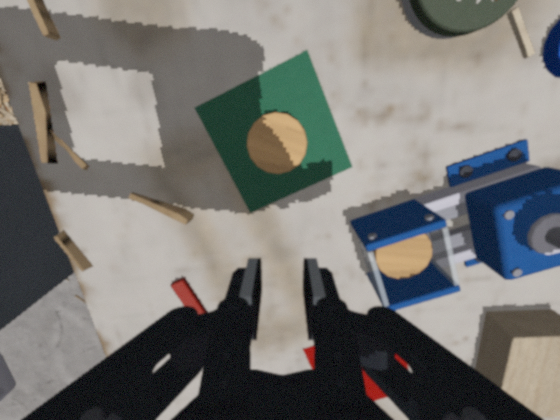

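The blank, at (277,142), lies wholly on the green square, about 2 mm from its centre. The stack is still in the well at (403,248), the bystanders are where they were, and the hand is clear.

```bash
python3 -c "
from cell import *
print(hand_in())"
```

```text
the job is handed in; nothing more can be done
None
```

I pressed the plunger fully once and it sprang back, and the one blank it pushed out now rests on the green square about 2 mm from its centre; I've handed the job in, though `hand_in()` gave no verdict, and during the first push the hand briefly rubbed the feeder's fixed well at about 18 N (limit 40 N).

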